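# Unpin the wash basket and hold it level over the tank

## Robot

A 7-joint arm with a two-finger parallel gripper is mounted at the origin on a cart in front of the work surface, level with it; the furniture and walls round the work are solid. World frame = base frame: x ahead of the robot, y to its left, z up, the work surface at z = 0. Lengths are in mm, angles in rad, forces in N, time in s.
With the tool pointing down it reaches from about 425 to 875 mm from the base axis. Payload 4.7 kg.
Tool frame: the origin (TCP) lies where the fingers leave the gripper's body, on its centre line; the fingertips stand 70 mm ahead of it and the grasp point (between the pads) lies r.grip_depth ahead of it (r.grip_depth is the distance from the TCP to the grasp point, in mm); x points along the fingers, z is the direction in which the jaws open and shut, and the axes are right-handed (so a half turn about x gives the same grasp; the last joint's range is limited). The gripper opens to 87 mm and grips with 3 to 60 N. Pads are 19 mm wide; open, the fingers measure 117 mm over their backs; the gripper's body (75 mm by 190 mm) begins 51 mm behind the grasp point.
Start: joints at [-1.229, 0.321, -0.07, 1.45, 0.023, 1.371, -0.057], TCP at [209.298, 615.397, 292.287] pointing down, gripper open.
Joint ranges: [-2.86, 2.86], [-0.3, 2.09], [-1.38, 1.24], [0.06, 2.45], [-1.56, 4.7], [0.09, 2.05], [-2.69, 2.69]. Speed limits (rad/s): [2.57, 2.57, 3.14, 3.14, 3.14, 3.14, 3.14].

## Interface

Orientations are given as a 3x3 rotation matrix whose columns are the frame's x, y, z axes.
In Python, from plant import r gives the robot as it stands.
- The arm moves only by the tool move_arm, never from a script. Its argument "motion" is a list of rows, each a list of 5 numbers: the shift along the tool's x, y, z in cm, then the turn about the tool's x in rad, then the finger opening in cm, from 0 to 8.7. In form: [[x, y, z, spin, gripper], ...]. A call has exactly 5 rows; each row shifts and turns the commanded pose from where the row before left it, along the tool's axes as they then stand; what a row does not reach is not made up. A row lasts 1/8 s, in which the tool goes at most 62.5 mm and 10.7 degrees, less where a joint would pass 70% of its speed; a pose out of reach is approached as far as the arm can. A call with a gripper value outside its range is refused whole. The fingers move at their own pace and stop on an object; "force" is the grip in N (left out, the last holds). Time passes only in rows, so rows that do not move let the fingers close, or fill a call up. It gives the time, the measured TCP pose, the force and the opening at its end, in the units of the state.
- r.state(): the state, without advancing time (a new reading comes with each control period).
- r.camera(name): name is "side" or "top" or "wrist"; returns the picture (420x560x3 uint8, red, green, blue); there is no depth.
- r.get_calibration(name): a dict with "K" (3x3 intrinsics, pixels), "dist_coeffs" ([k1, k2, p1, p2, k3] as OpenCV has them; the pictures are not rectified), "pose" (4x4, takes a point from camera to world coordinates). Camera axes: x right, y up, looking along -z (the intrinsics and any distortion apply to the point x, -y, -z); pixel columns grow to the right and rows downward; lengths in mm; the calibration is good to about 2 mm. A picture is of the moment at which its call begins: read the wrist's pose just before it. get_calibration takes no time and is no camera call; for the wrist camera it gives the pose at the moment of the call.
- r.sign_off(): hands the job in, once; it reports no verdict.
The state is a dict: "t": time; "joint_positions": joint angles; "qd": joint speeds; "joint_torque": joint torques, N m; "tool_pos": TCP position; "ee_rot": TCP orientation; "contact_force": force on the tool from outside, world axes, zero at the start; "wrist_torque": the same for the moment, N m; "finger_gap": opening from 0.0 (shut) to 1.0 (fully open).
Only numpy, scipy, OpenCV 4.12 (cv2) and the standard library are available. Lean on these libraries where they do the work, as an engineer would, in place of code of your own. Each camera call takes 0.05 s, during which the arm holds its last target.

## Task

The parts-wash tank is drained and the basket must come out. Draw the red-knobbed locking pin right out of the bracket on the end of the tank and lay it in the open notch beside its bore, collar close to the bracket, so that it lies there by itself. Then take the basket by its blue handle, lift it straight up out of the tank, and finish while holding it, level and still, over the tank with its underside a few centimetres clear of the rim and the green sensor housing still lying in it. Do not set it down or let go: the program ends with the basket in the gripper. Leave the flux bottle, the small beaker and the green filler cap where they stand.

Things in the scene. Friction and masses are not known exactly. Their poses are not given: they have to be found in the camera images.
- tank: Clear-walled rectangular wash tank, aluminium band round the rim, grey base; fixed to the bench, turned up to 0.42 rad either way. Origin: middle of its underside, on the bench; z up, y along its 228 mm length (base plate 244), x across its 156 mm width (164 over the band), pointing away from the robot when not turned. Inner floor at z = 8 mm, inside 146 x 218 mm.
- rim (a point): Middle of the tank's mouth at rim height, 120 mm above the bench (tank frame 0, 0, 120 mm).
- bore (a point): On the axis of the pin's bores, tank frame (0, -159, 140) mm. A steel bracket on the tank's -y end wall reaches out to y = -218 mm: two upright cheek plates 8 mm thick, at x = -16..-8 and +8..+16 mm. Through each goes a 12 mm round bore along the tank's x (cheeks 157 mm high there, y = -175..-143 mm) and, 42 mm further out, an upward-open notch. This point is midway between the cheeks.
- notch (a point): Where pin_mid lies when the pin is parked: midway between the cheek plates, tank frame (0, -201, 140) mm. Both cheeks have the notch: 15 mm wide in y, floor at z = 135 mm, straight sides to z = 148 mm, posts with rounded tops to z = 153 mm. The pin is lowered in from above (over the posts), parallel to the tank's x, its collar just in front of the -x cheek, knob on the -x side.
- pin: Locking pin, 50 g, along its own x. Origin: middle of its round red knob (24 mm diameter, 22 in a shallow middle groove, 28 mm long). Beyond the knob a 19 mm collar to x = +18 mm, then a 10 mm steel shank to the tip. At the start fully home along the tank's x: collar at the -x cheek, shank through both cheeks and the basket's tongue (1 mm loose), knob on the -x side, axis 139 mm above the bench.
- pin_mid (a point): Point on the pin's axis 35.5 mm from the middle of the knob toward the tip; at the bore point at the start, at the notch point when parked. The pin is drawn along the tank's -x: after 52 mm its tip has left the -x cheek. The space between the knob and the tank's end is 29 mm wide.
- pin_tip (a point): The tapered tip of the pin, on its axis, 70 mm from the middle of the knob.
- basket: Bright wire basket, 134 x 206 mm, 0.38 kg, loose on the tank's floor, about 5 mm from the walls. Origin: middle of its underside; axes as the tank's at the start. A flat steel tongue 10 mm thick reaches from its -y end over the rim and between the cheeks (3 mm of room each side); the pin locks it down. With the pin out it lifts straight up; after 112 mm its underside is level with the rim.
- bail (a point): Middle of the basket's handle, a blue grip with thin black bands across the basket: 90 mm long (basket's x), 16 mm thick (y), 22 mm high (z), 152 mm above the basket's underside (160 above the bench at the start), 2 mm to -y of its middle, over the loaded basket's centre of mass within 3 mm. Gripped from above across the 16 mm.
- housing: Green horn-shaped plastic sensor housing, 194 x 122 x 102 mm, 0.15 to 0.25 kg, lying loose in the basket along its length, wide mouth to the basket's +y. Origin: middle of its underside, at the start 6 mm above the basket's origin; its top is 116 mm above the bench. Only carried, not touched.
- flux_bottle: Bystander: white flux bottle with red nozzle, 41 mm wide, 112 mm high, standing behind the tank; origin at the middle of its underside. Must stay.
- glass_beaker: Bystander: small clear beaker, 81 x 89 x 102 mm, to the left of the tank; origin at the middle of its underside. Must stay.
- filler_cap: Bystander: small green cup-shaped filler cap, 36 mm wide, 29 mm high, in front of the tank on the left; origin at the middle of its underside. Must stay.
Not all that is in view belongs to the job. Leave any orange look-alike of the pin alone.

How it is judged:
By the outcome, as a careful person would: the job done as asked, in the order asked, and still so for the second after the job is handed in, while the arm keeps its last pose, push and grip.
It also fails if it takes over 61 s, if anything falls off the work surface, if the arm or the gripper's body presses on something with over 40 N, if the wrist force passes 120 N, or if a joint passes its speed limit or range.

## Working session

There is one attempt and no reset: what is moved stays moved. The work goes in short steps, Python scripts to look and compute and a tool call to move; the robot and the scene stay as the last step left them, time stands still between calls to the robot, and variables do not carry over. Pictures are saved under pics/ and viewed, and the job is handed in when it is done.

Besides the shell and the picture viewer there is one more tool, called after "Call:" as name(argument=value, ...), one argument or row to a line, values as JSON. move_arm: Moves the arm, as the interface text tells. Its arguments: {"type":"object","properties":{"motion":{"type":"array","items":{"type":"array","items":{"type":"number"}}},"force":{"type":"number"}},"required":["motion"]}

```bash
ls; mkdir -p pics
python3 - <<'E'
from plant import r
import cv2
s=r.state();print(s['t'],s['tool_pos'],s['ee_rot'],s['finger_gap'],r.grip_depth)
for n in['side','top','wrist']:
    c=r.get_calibration(n);print(n,c)
    cv2.imwrite(f'pics/{n}0.png',r.camera(n)[:,:,::-1])
E
```

```text
pics
0.0 [209.16067862 614.962003   291.13254988] [[-5.37815861e-04 -9.46775195e-01  3.21895076e-01]
 [-1.91938564e-03  3.21895507e-01  9.46773256e-01]
 [-9.99998013e-01 -1.08651111e-04 -1.99034722e-03]] 1.0004406275795403 51.0
side {'K': array([[406.15666227,   0.        , 277.91362957],
       [  0.        , 406.15666227, 212.70936712],
       [  0.        ,   0.        ,   1.        ]]), 'dist_coeffs': array([-0.06146078,  0.        ,  0.        ,  0.        ,  0.        ]), 'pose': array([[ 9.94199103e-01,  7.40846823e-02, -7.79718153e-02,
         5.31969306e+02],
       [-1.04818972e-01,  5.04903778e-01, -8.56787697e-01,
        -5.71620588e+02],
       [-2.41065803e-02,  8.59990486e-01,  5.09740363e-01,
         5.45787217e+02],
       [ 0.00000000e+00,  0.00000000e+00,  0.00000000e+00,
         1.00000000e+00]])}
top {'K': array([[484.82394147,   0.        , 276.48403688],
       [  0.        , 484.82394147, 217.30628289],
       [  0.        ,   0.        ,   1.        ]]), 'dist_coeffs': array([-0.13043082,  0.        ,  0.        ,  0.        ,  0.        ]), 'pose': array
[... 242 characters left out ...]
1e+03],
       [ 0.00000000e+00,  0.00000000e+00,  0.00000000e+00,
         1.00000000e+00]])}
wrist {'K': array([[315.70838574,   0.        , 282.8178531 ],
       [  0.        , 315.70838574, 207.19877907],
       [  0.        ,   0.        ,   1.        ]]), 'dist_coeffs': array([-0.03695598,  0.        ,  0.        ,  0.        ,  0.        ]), 'pose': array([[ 3.21478677e-01, -9.04131234e-01, -2.81421696e-01,
         1.30395204e+02],
       [ 9.46914937e-01,  3.06359983e-01,  9.74456906e-02,
         6.43443036e+02],
       [-1.88734647e-03, -2.97809119e-01,  9.54623573e-01,
         3.84180506e+02],
       [ 0.00000000e+00,  0.00000000e+00,  0.00000000e+00,
         1.00000000e+00]])}
```

View pics/top0.png

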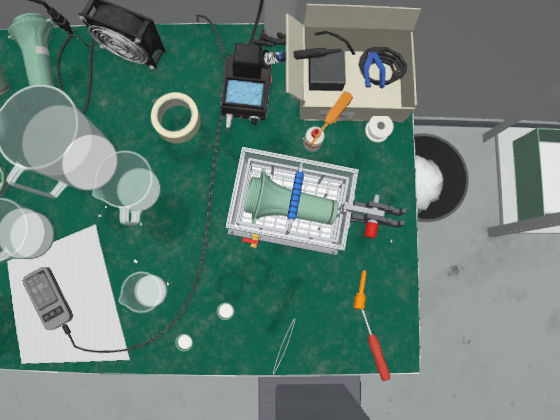

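View pics/side0.png

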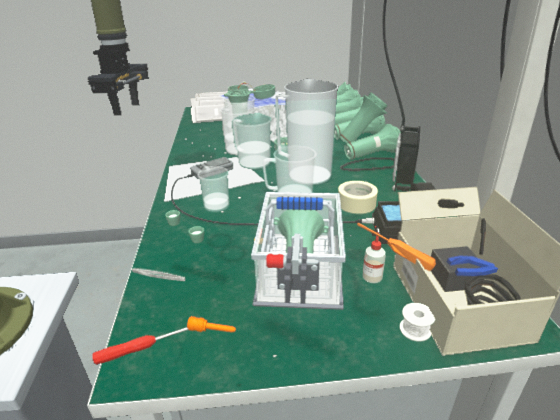

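Candidates for the red-knobbed pin (top view): the red knob at the bracket (371,228), a red/orange item at the tank's front-left (250,240), the orange look-alike (360,295), the red screwdriver handle (378,358) and the bottle nozzle (315,132). By the description it is (371,228), which is side view (275,261). I'll check it in a crop.

```bash
cat > h.py <<'E'
import numpy as np, cv2
from plant import r
def ray(cal,px):
    K,d,P=cal['K'],cal['dist_coeffs'],cal['pose']
    u=cv2.undistortPoints(np.array([[px]],float),K,d)[0,0]
    v=P[:3,:3]@np.array([u[0],-u[1],-1.]); return P[:3,3],v/np.linalg.norm(v)
def onz(cal,px,z):
    o,v=ray(cal,px); return o+v*(z-o[2])/v[2]
def tri(rs):
    A=np.zeros((3,3));b=np.zeros(3)
    for o,v in rs:
        M=np.eye(3)-np.outer(v,v);A+=M;b+=M@o
    p=np.linalg.solve(A,b); return p,[np.linalg.norm((np.eye(3)-np.outer(v,v))@(p-o)) for o,v in rs]
def proj(cal,p):
    P=np.linalg.inv(cal['pose']);c=P[:3,:3]@np.asarray(p,float)+P[:3,3]
    return cv2.projectPoints(np.array([[[c[0],-c[1],-c[2]]]]),np.zeros(3),np.zeros(3),cal['K'],cal['dist_coeffs'])[0][0,0]
def blob(im,box,kind):
    x0,y0,x1,y1=box;hsv=cv2.cvtColor(im[y0:y1,x0:x1],cv2.COLOR_RGB2HSV)
    H,S,V=cv2.split(hsv)
    if kind=='red': m=((H<6)|(H>172))&(S>150)&(V>70)
    if kind=='blue': m=(H>100)&(H<125)&(S>150)&(V>60)
    n,l,st,ce=cv2.connectedComponentsWithStats(m.astype(np.uint8))
    i=1+np.argmax(st[1:,4]); return ce[i]+[x0,y0],st[i],(l==i),(x0,y0)
E
python3 - <<'E'
from h import *
t=cv2.imread('pics/top0.png');s=cv2.imread('pics/side0.png')
a=cv2.resize(t[140:260,220:420],None,fx=4,fy=4,interpolation=cv2.INTER_CUBIC);b=cv2.resize(s[185:310,240:360],None,fx=4.5,fy=4.5,interpolation=cv2.INTER_CUBIC)
cv2.imwrite('pics/ct.png',a);cv2.imwrite('pics/cs.png',b)
ct,cs=r.get_calibration('top'),r.get_calibration('side')
k1=blob(t[:,:,::-1].copy(),(360,215,385,245),'red');k2=blob(s[:,:,::-1].copy(),(260,250,290,272),'red')
print(k1[0],k1[1],k2[0],k2[1],tri([ray(ct,k1[0]),ray(cs,k2[0])]))
E
```

```text
[370.87790698 229.54651163] [  5   7  13  16 172] [274.55958549 260.46632124] [  7   4  16  14 193] (array([572.05040076, -41.94591638, 140.4837623 ]), [np.float64(0.42154802619169457), np.float64(0.42154802619177334)])
```

View pics/ct.png

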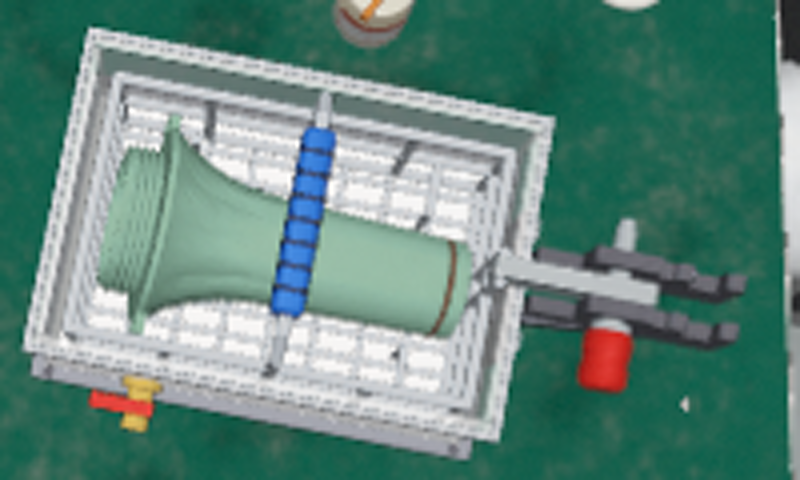

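View pics/cs.png

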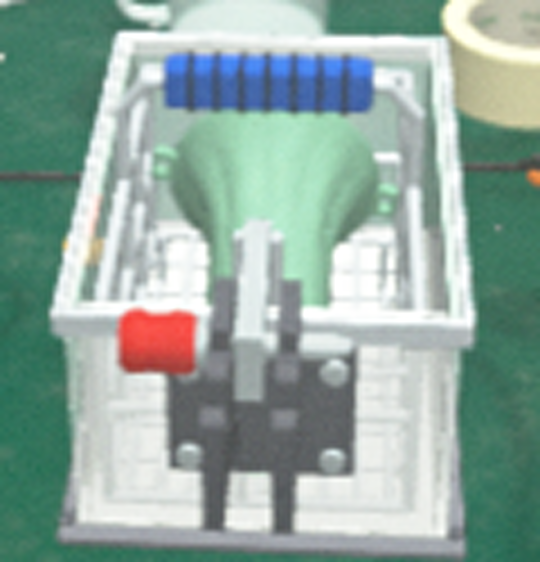

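Run:
```python
from h import *
t=cv2.imread('pics/top0.png');s=cv2.imread('pics/side0.png')
ct,cs=r.get_calibration('top'),r.get_calibration('side')
c=[onz(ct,(220+x/4,140+y/4),120)[:2] for x,y in[(92,30),(552,120),(497,440),(25,350)]]
print(np.round(c,1),np.mean(c,0))
def yaw(d): # d = -y direction of tank
    return np.arctan2(d[0],-d[1])
print('long',yaw(c[1]-c[0]),yaw(c[2]-c[3]),np.linalg.norm(c[1]-c[0]),np.linalg.norm(c[2]-c[3]))
for a,b in((c[3],c[0]),(c[2],c[1])): print('short',np.arctan2((b-a)[1],(b-a)[0]),np.linalg.norm(b-a))
cc=[onz(cs,(240+x/4.5,185+y/4.5),120)[:2] for x,y in[(115,35),(448,40),(475,325),(52,318)]]
print('side',np.round(cc,1),np.mean(cc,0))
k=blob(t[:,:,::-1].copy(),(270,160,320,230),'blue');k2=blob(s[:,:,::-1].copy(),(270,190,330,215),'blue')
print(tri([ray(ct,k[0]),ray(cs,k2[0])]))
for kk,cal in((k,ct),(k2,cs)):
    ys,xs=np.nonzero(kk[2]);p=np.array([onz(cal,(x+kk[3][0],y+kk[3][1]),165)[:2] for x,y in zip(xs,ys)])
    q=p-p.mean(0);w,v=np.linalg.eigh(q.T@q);d=v[:,1]*np.sign(v[0,1]);print('bail yaw',np.arctan2(d[1],d[0]),p.mean(0))
```

```text
[[735.9 205.5]
 [692.4 -23.4]
 [533.4   6.8]
 [576.4 236.3]] [634.53046935 106.28978939]
long -0.18779830804380226 -0.18550405994549385 232.92276954640917 233.51088718229406
short -0.19100320853843866 162.4001356370233
short -0.18738420808746623 161.86358403961086
side [[578.8 235.4]
 [741.1 205.6]
 [697.  -22.9]
 [535.9   4. ]] [638.21016747 105.52884568]
(array([625.25004036, 105.79300436, 167.15516414]), [np.float64(7.302445215880836), np.float64(7.302445215881023)])
bail yaw -0.1884816160095315 [633.09695087 105.29247555]
bail yaw 1.1909514473958198 [618.2885342  107.87476153]
```

The close crop confirms the red knob at top (371,229), with its collar at the -x cheek. The thing at (250,240) is a red and yellow tap. The tank is turned about -0.188 rad, with its middle at about (636,106).

Call:
move_arm(
  motion=[
    [0,0,0,-0.141,4.0],
    [0,-3.4,-4.1,0,4.0],
    [0,-3.4,-4.1,0,4.0],
    [0,-3.4,-4.1,0,4.0],
    [0,-3.4,-4.1,0,4.0],
  ],
  force=30,
)

```text
t: 0.78
tool_pos: [313.2, 427.2, 292.0]
ee_rot: [[-0.0, -0.983, 0.186], [-0.0, 0.186, 0.983], [-1.0, -0.0, -0.0]]
contact_force: [1.0, 0.3, 0.1]
finger_gap: 0.525
```

Call:
move_arm(
  motion=[
    [0,-3.4,-4.1,0,4.0],
    [0,-3.4,-4.1,0,4.0],
    [0,-3.4,-4.1,0,4.0],
    [0,-3.4,-4.1,0,4.0],
    [0,-3.4,-4.1,0,4.0],
  ],
)

```text
t: 1.4
tool_pos: [441.9, 194.3, 292.2]
ee_rot: [[0.0, -0.983, 0.186], [0.0, 0.186, 0.983], [-1.0, -0.0, 0.0]]
contact_force: [0.9, -0.3, 0.1]
finger_gap: 0.464
```

Call:
move_arm(
  motion=[
    [0,-3.4,-4.1,0,4.0],
    [0,-3.4,-4.1,0,4.0],
    [0,-3.4,-4.1,0,4.0],
    [0,0,0,0,4.0],
    [0,0,0,0,4.0],
  ],
)

```text
t: 2.02
tool_pos: [518.5, 56.9, 291.9]
ee_rot: [[-0.001, -0.983, 0.186], [0.001, 0.186, 0.983], [-1.0, 0.001, 0.0]]
contact_force: [-0.0, -0.2, -0.4]
finger_gap: 0.463
```

Call:
move_arm(
  motion=[
    [0,-2.4,-3.0,0,4.0],
    [0,-2.4,-3.0,0,4.0],
    [0,-2.3,-2.8,0,4.0],
    [0,0,0,0,4.0],
    [0,0,0,0,4.0],
  ],
)

```text
t: 2.65
tool_pos: [571.9, -41.1, 291.9]
ee_rot: [[-0.001, -0.983, 0.183], [0.001, 0.183, 0.983], [-1.0, 0.001, 0.001]]
contact_force: [0.4, 0.1, 1.0]
finger_gap: 0.461
```

Run:
```python
from h import *
s=r.state();cw=r.get_calibration('wrist');im=r.camera('wrist')
cv2.imwrite('pics/w1.png',im[:,:,::-1]);print(s['tool_pos'],s['finger_gap'])
np.save('cw1.npy',cw['pose'])
for p in((571.5,-43,139),(601.5,-52,139),(636,106,160)):print(proj(cw,p))
```

```text
[571.90923297 -41.11095929 291.90814603] 0.4612327408230195
[278.32545531 215.30837506]
[274.52253098 249.92828456]
[474.71908007 266.08824614]
```

View pics/w1.png

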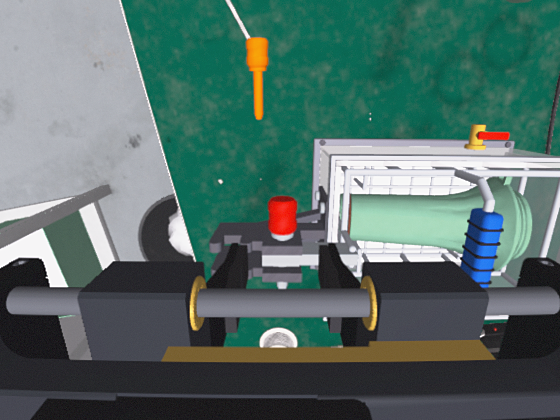

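Wrist view: red knob at (283,215), collar at (283,236), bracket left of the tank, and the orange look-alike well apart at (258,80). Next I'll measure it.

Run:
```python
from h import *
ims={'top':cv2.imread('pics/top0.png')[:,:,::-1].copy(),'side':cv2.imread('pics/side0.png')[:,:,::-1].copy(),'wrist':cv2.imread('pics/w1.png')[:,:,::-1].copy()}
cal={n:r.get_calibration(n) for n in ims}; cal['wrist']['pose']=np.load('cw1.npy')
bx={'top':(360,215,385,245),'side':(260,250,290,272),'wrist':(255,185,310,240)}
rs=[]
for n in ims:
    b=blob(ims[n],bx[n],'red');rs.append(ray(cal[n],b[0]));print(n,b[0],b[1],onz(cal[n],b[0],142))
print(tri(rs),tri(rs[1:]),tri([rs[0],rs[2]]))
# bail with closing
bb={'top':(270,160,320,230),'side':(270,192,330,212),'wrist':(455,195,515,292)}
rs=[]
for n in ims:
    x0,y0,x1,y1=bb[n];H,S,V=cv2.split(cv2.cvtColor(ims[n][y0:y1,x0:x1],cv2.COLOR_RGB2HSV))
    m=((H>100)&(H<125)&(S>130)&(V>50)).astype(np.uint8);m=cv2.morphologyEx(m,cv2.MORPH_CLOSE,np.ones((7,7)))
    (c,sz,a)=cv2.minAreaRect(cv2.findNonZero(m));c=np.array(c)+[x0,y0];rs.append(ray(cal[n],c));print(n,c,sz,a,onz(cal[n],c,162))
print(tri(rs[:2]),tri(rs))
c=cv2.resize(cv2.imread('pics/w1.png')[130:300,190:380],None,fx=4,fy=3.5,interpolation=cv2.INTER_CUBIC)
c=cv2.resize(cv2.imread('pics/w1.png')[130:300,190:390],None,fx=3.5,fy=3.5,interpolation=cv2.INTER_CUBIC)
cv2.imwrite('pics/cw1.png',c)
```

```text
top [370.87790698 229.54651163] [  5   7  13  16 172] [571.48724107 -41.58856096 142.        ]
side [274.55958549 260.46632124] [  7   4  16  14 193] [572.32250642 -43.87850063 142.        ]
wrist [282.06967615 214.87831207] [  13   11   29   39 1019] [570.70150509 -39.71606028 142.        ]
(array([571.89746843, -40.97812148, 139.83900483]), [np.float64(1.1010208876129777), np.float64(0.6451360649088955), np.float64(1.2042585415214635)]) (array([572.22957892, -39.86086939, 138.74352045]), [np.float64(0.4312070116784139), np.float64(0.43120701167853853)]) (array([570.78664527, -40.40346001, 143.57991837]), [np.float64(0.9660579033575722), np.float64(0.9660579033575437)])
top [295.41599846 194.71200562] (8.407615661621094, 46.68910598754883) 10.30484676361084 [634.69550175 104.69212051 162.        ]
side [299.5 204. ] (45.0, 14.0) 0.0 [635.13623357 100.03424116 162.        ]
wrist [479.88823318 247.25294495] (33.08189392089844, 77.11878967285156) 12.52880859375 [618.76932712 108.86871272 162.        ]
(array([635.47468423, 104.48684181, 159.40909796]), [np.float64(0.34786939278208884), np.float64(0.34786939278209766)]) (array([631.82679534, 108.96591357, 155.8986909 ]), [np.float64(6.017412572853642), np.float64(4.784771722555772), np.float64(9.839703969708362)])
```

View pics/cw1.png

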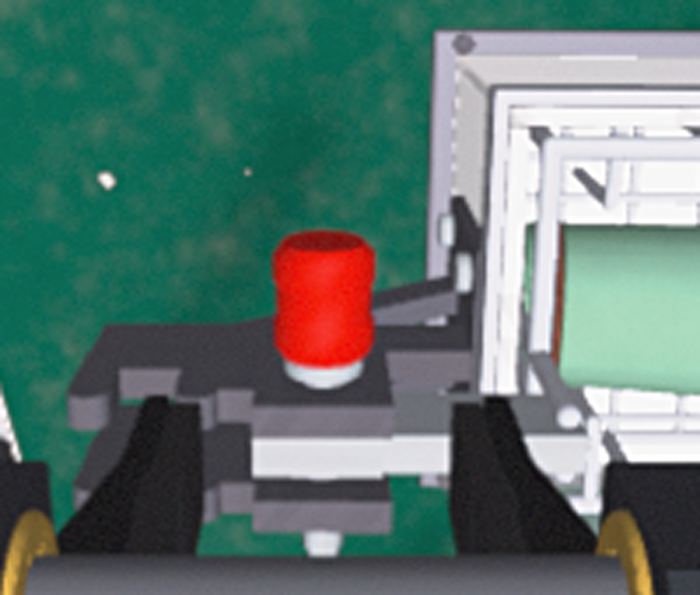

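Call:
move_arm(
  motion=[
    [2.0,0,0,0,4.0],
    [2.0,0,0,0,4.0],
    [2.0,0,0,0,4.0],
    [1.0,0,0,0,4.0],
    [0,0,0,0,4.0],
  ],
)

```text
t: 3.32
tool_pos: [571.9, -42.4, 221.9]
ee_rot: [[-0.001, -0.983, 0.184], [0.0, 0.184, 0.983], [-1.0, 0.001, 0.0]]
contact_force: [-0.2, -0.7, 0.7]
finger_gap: 0.463
```

Run:
```python
from h import *
cw=r.get_calibration('wrist');im=r.camera('wrist')
cv2.imwrite('pics/w2.png',cv2.resize(im[150:420,140:420],None,fx=2.1,fy=2.1,interpolation=cv2.INTER_CUBIC)[:,:,::-1])
s=r.camera('side');cv2.imwrite('pics/s2.png',cv2.resize(s[170:310,230:380],None,fx=4,fy=4,interpolation=cv2.INTER_CUBIC)[:,:,::-1])
b=blob(im,(220,150,340,330),'red');print(b[0],b[1],onz(cw,b[0],145))
```

```text
[284.0359408  251.72885835] [  45   75   39   55 1892] [569.13479473 -39.45539589 145.        ]
```

View pics/w2.png

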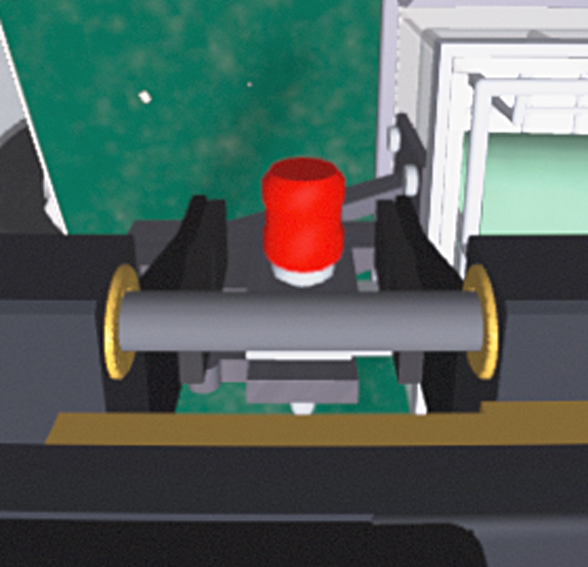

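View pics/s2.png

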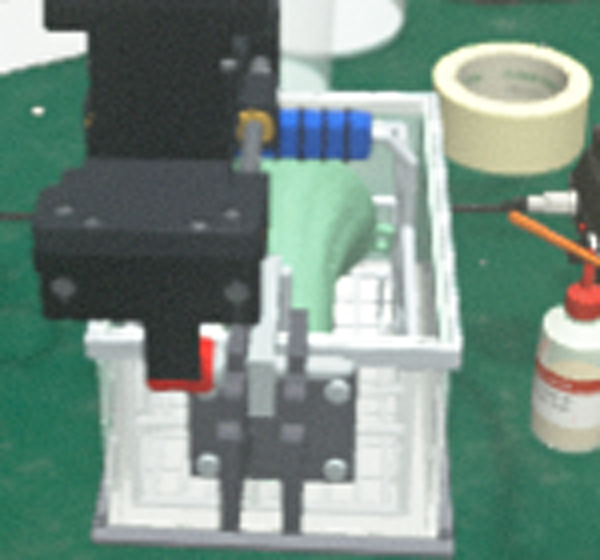

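Wrist view: the knob (crop 304,220) lies between the fingers (inner edges 226 and 375), about 1 mm toward +y of their middle. I'll descend and close.

Call:
move_arm(
  motion=[
    [1.6,0,0.1,0,4.0],
    [1.6,0,0,0,4.0],
    [0,0,0,0,4.0],
    [0,0,0,0,2.0],
    [0,0,0,0,2.0],
  ],
)

```text
t: 4.05
tool_pos: [572.8, -42.6, 190.7]
ee_rot: [[0.001, -0.983, 0.186], [0.0, 0.186, 0.983], [-1.0, -0.001, 0.0]]
contact_force: [0.9, -0.8, -0.1]
finger_gap: 0.311
```

Call:
move_arm(
  motion=[
    [0,0,0,0,1.8],
    [0,0,0,0,1.8],
    [0,0,0,0,1.8],
    [0,0,0,0,1.8],
    [0,0,0,0,1.8],
  ],
)

```text
t: 4.68
tool_pos: [572.7, -42.4, 190.6]
ee_rot: [[0.001, -0.983, 0.186], [0.0, 0.186, 0.983], [-1.0, -0.001, 0.0]]
contact_force: [0.0, -0.2, 1.2]
finger_gap: 0.256
```

Call:
move_arm(
  motion=[
    [0,0.4,0,0,1.5],
    [0,0.6,0,0,1.5],
    [0,0.6,0,0,1.5],
    [0,0.6,0,0,1.5],
    [0,0.6,0,0,1.5],
  ],
)

```text
t: 5.3
tool_pos: [544.3, -37.2, 190.2]
ee_rot: [[-0.0, -0.983, 0.186], [0.0, 0.186, 0.983], [-1.0, 0.0, 0.0]]
contact_force: [1.5, -0.4, 1.3]
finger_gap: 0.254
```

Call:
move_arm(
  motion=[
    [0,0.6,0,0,1.5],
    [0,0.8,0,0,1.5],
    [0,0.8,0,0,1.5],
    [0,0.8,0,0,1.5],
    [0,0.4,0,0,1.5],
  ],
)

```text
t: 5.92
tool_pos: [510.6, -30.8, 190.0]
ee_rot: [[-0.001, -0.983, 0.186], [0.0, 0.186, 0.983], [-1.0, 0.001, 0.0]]
contact_force: [0.0, -0.5, -0.4]
finger_gap: 0.253
```

Run:
```python
from h import *
im=r.camera('wrist');s=r.camera('side')
st=r.state();print(st['tool_pos'],st['contact_force'],st['finger_gap'])
cv2.imwrite('pics/w3.png',cv2.resize(im[150:420,140:420],None,fx=2.1,fy=2.1,interpolation=cv2.INTER_CUBIC)[:,:,::-1])
cv2.imwrite('pics/s3.png',cv2.resize(s[190:310,220:360],None,fx=4,fy=4,interpolation=cv2.INTER_CUBIC)[:,:,::-1])
```

```text
[511.00837626 -30.843939   190.17688564] [0.65581664 0.69136931 0.20702112] 0.25163126992568013
```

View pics/w3.png

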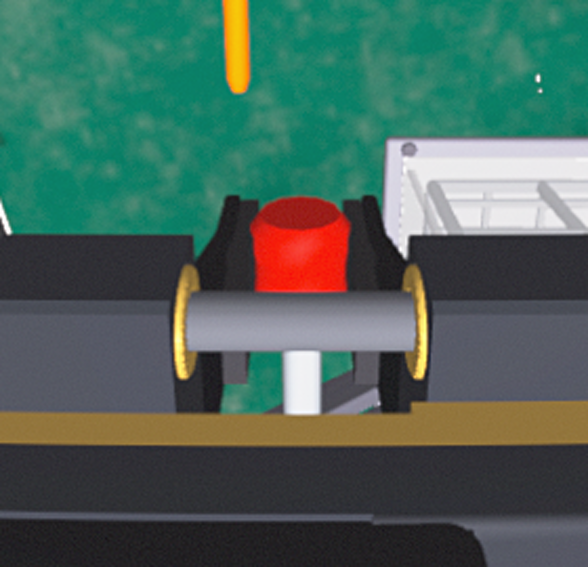

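View pics/s3.png

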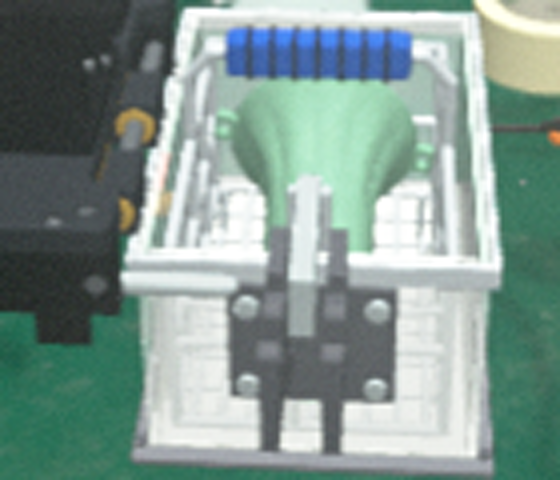

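Side view: the pin is fully drawn. Its shank lies level left of the bracket, with the tip at crop (235,283) against the -x cheek at (270,283). The tongue is free. Next I'll lift, shift, and bring it over the notch.

Call:
move_arm(
  motion=[
    [-1.0,0,0,0,1.5],
    [-1.0,0,0,0,1.5],
    [-1.0,0,0,0,1.5],
    [0,0,-1.0,0,1.5],
    [0,0,-1.2,0,1.5],
  ],
)

```text
t: 6.65
tool_pos: [507.2, -53.5, 220.2]
ee_rot: [[-0.0, -0.983, 0.186], [-0.0, 0.186, 0.983], [-1.0, 0.0, -0.0]]
contact_force: [0.4, 0.3, -0.8]
finger_gap: 0.258
```

Call:
move_arm(
  motion=[
    [0,0,-1.0,0,1.5],
    [0,0,-1.0,0,1.5],
    [0,0,0,0,1.5],
    [0,0,0,0,1.5],
    [0,0,0,0,1.5],
  ],
)

```text
t: 7.28
tool_pos: [503.8, -71.7, 220.2]
ee_rot: [[0.0, -0.983, 0.185], [0.0, 0.185, 0.983], [-1.0, -0.0, 0.0]]
contact_force: [0.1, -0.0, 0.3]
finger_gap: 0.253
```

Run:
```python
from h import *
s=r.camera('side');t=r.camera('top')
st=r.state();p=st['tool_pos'];print(p,st['contact_force'],st['finger_gap'])
y=np.array([.187,.982]);x=np.array([.982,-.187])
d=np.array([572.7,-42.4])-42*y-p[:2];print('to park: tool y',-d@x,'tool z',d@y)
cv2.imwrite('pics/t4.png',cv2.resize(t[180:270,320:440],None,fx=5,fy=5,interpolation=cv2.INTER_CUBIC)[:,:,::-1])
cv2.imwrite('pics/s4.png',cv2.resize(s[190:310,220:360],None,fx=4,fy=4,interpolation=cv2.INTER_CUBIC)[:,:,::-1])
```

```text
[503.81600692 -71.81728017 220.24362904] [ 0.01409584  0.21151876 -0.6516925 ] 0.25516324827786796
to park: tool y -62.14304980907346 tool z -0.20123016366090418
```

View pics/t4.png

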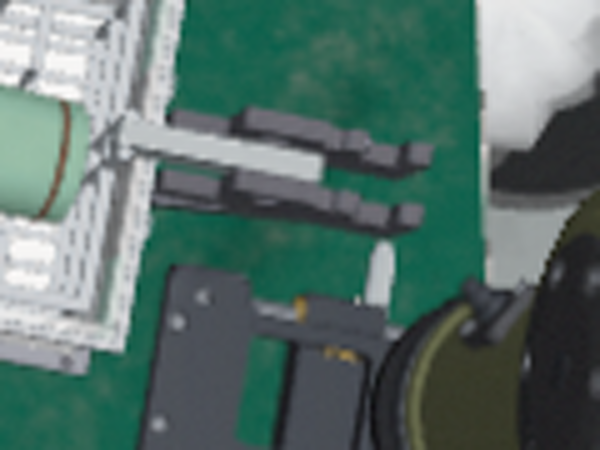

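View pics/s4.png

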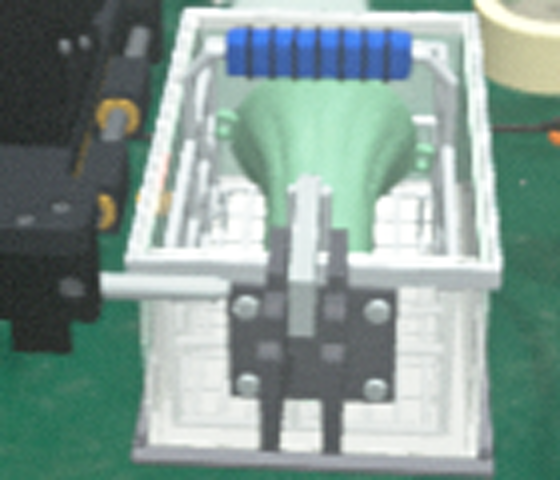

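Top view: the pin's tip at crop (383,245) points at the notch line, which is the gap between the posts at (380,213). Side view: the pin is level above the bracket. I'll push over the notch.

Call:
move_arm(
  motion=[
    [0,-1.4,0,0,1.5],
    [0,-1.4,0,0,1.5],
    [0,-1.4,0,0,1.5],
    [0,-1.2,0,0,1.5],
    [0,-0.8,0,0,1.5],
  ],
)

```text
t: 8.0
tool_pos: [565.5, -84.0, 220.0]
ee_rot: [[-0.0, -0.983, 0.186], [-0.0, 0.186, 0.983], [-1.0, 0.0, -0.0]]
contact_force: [-0.1, 0.6, -2.0]
finger_gap: 0.252
```

Call:
move_arm(
  motion=[
    [0.4,0,0,0,1.5],
    [0.4,0,0,0,1.5],
    [0,0,0,0,1.5],
    [0,0,0,0,1.5],
    [0,0,0,0,1.5],
  ],
)

```text
t: 8.62
tool_pos: [564.6, -83.7, 212.5]
ee_rot: [[0.0, -0.983, 0.186], [0.0, 0.186, 0.983], [-1.0, -0.0, 0.0]]
contact_force: [-0.3, -0.4, 0.1]
finger_gap: 0.257
```

Run:
```python
from h import *
s=r.camera('side');t=r.camera('top');w=r.camera('wrist')
st=r.state();p=st['tool_pos'];print(p,st['contact_force'],st['finger_gap'])
y=np.array([.187,.982]);x=np.array([.982,-.187])
d=np.array([572.7,-42.4])-42*y-p[:2];print('to park: tool y',-d@x,'tool z',d@y, 'down',p[2]-191.6)
cv2.imwrite('pics/t5.png',cv2.resize(t[160:260,320:440],None,fx=5,fy=5,interpolation=cv2.INTER_CUBIC)[:,:,::-1])
cv2.imwrite('pics/s5.png',cv2.resize(s[190:310,220:360],None,fx=4,fy=4,interpolation=cv2.INTER_CUBIC)[:,:,::-1])
cv2.imwrite('pics/w5.png',cv2.resize(w[150:420,140:420],None,fx=2.1,fy=2.1,interpolation=cv2.INTER_CUBIC)[:,:,::-1])
```

```text
[564.68280677 -83.73676289 212.41972194] [-0.97423593 -0.78968968 -0.41621959] 0.2530451449492159
to park: tool y -0.1429090943581564 tool z 0.12161029599101181 down 20.819721935350913
```

View pics/t5.png

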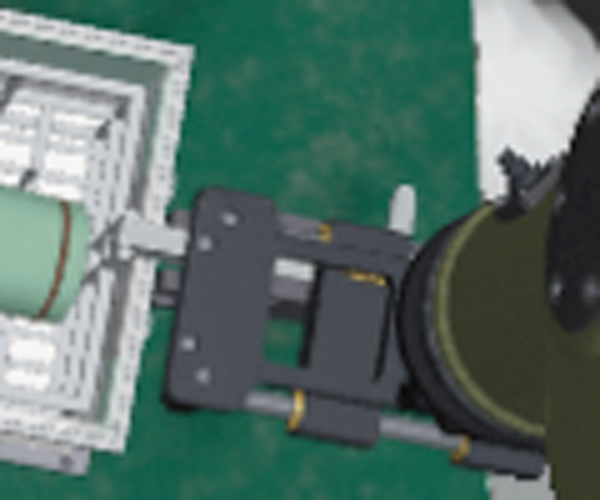

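View pics/s5.png

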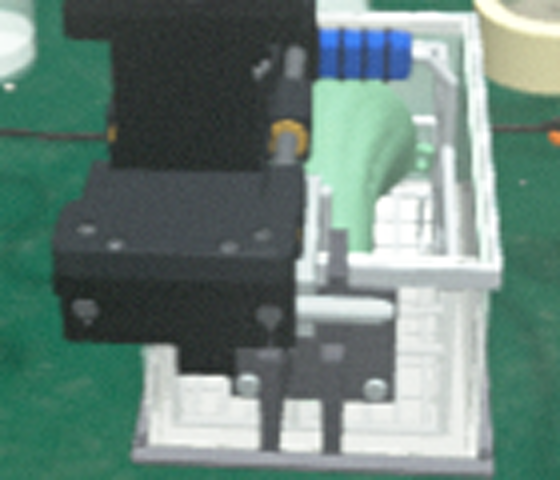

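View pics/w5.png

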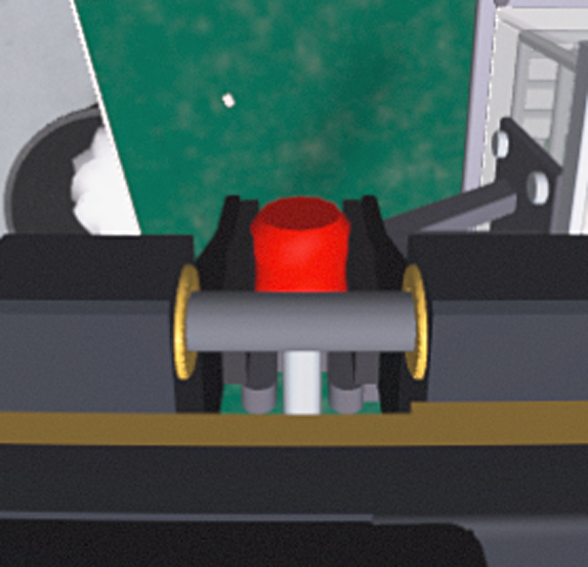

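Wrist view: the shank at crop x=303 sits exactly between the posts at 260 and 347. I'll lower it.

Call:
move_arm(
  motion=[
    [0.4,0,0,0,1.5],
    [0.4,0,0,0,1.5],
    [0.4,0,0,0,1.5],
    [0.4,0,0,0,1.5],
    [0.2,0,0,0,1.5],
  ],
)

```text
t: 9.4
tool_pos: [564.5, -83.7, 193.8]
ee_rot: [[-0.0, -0.983, 0.186], [0.0, 0.186, 0.983], [-1.0, 0.0, -0.0]]
contact_force: [-0.7, -0.4, -1.1]
finger_gap: 0.256
```

Call:
move_arm(
  motion=[
    [0.2,0,0,0,1.5],
    [0.1,0,0,0,1.5],
    [0,0,0,0,1.5],
    [0,0,0,0,1.5],
    [0,0,0,0,1.5],
  ],
)

```text
t: 10.02
tool_pos: [564.7, -83.8, 191.5]
ee_rot: [[0.0, -0.983, 0.186], [0.0, 0.186, 0.983], [-1.0, -0.0, 0.0]]
contact_force: [-1.7, 0.3, 3.0]
finger_gap: 0.256
```

Run:
```python
from h import *
w=r.camera('wrist');s=r.camera('side')
st=r.state();p=st['tool_pos'];print(p,st['contact_force'],st['finger_gap'])
cv2.imwrite('pics/s6.png',cv2.resize(s[190:310,220:360],None,fx=4,fy=4,interpolation=cv2.INTER_CUBIC)[:,:,::-1])
cv2.imwrite('pics/w6.png',cv2.resize(w[150:420,140:420],None,fx=2.1,fy=2.1,interpolation=cv2.INTER_CUBIC)[:,:,::-1])
```

```text
[564.70107791 -83.73720518 191.48510191] [-0.92862592 -0.19051044  2.80007224] 0.253721340485588
```

View pics/s6.png

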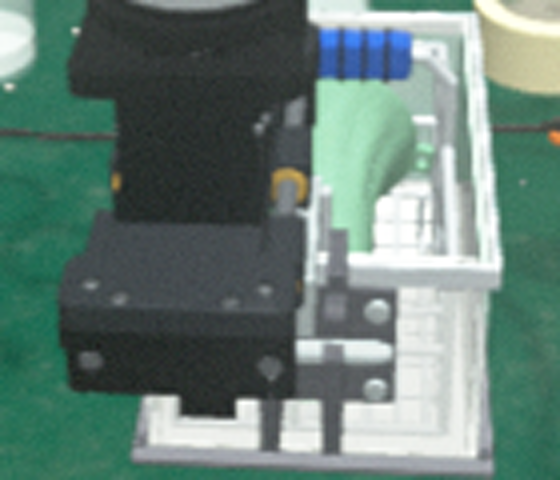

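The shank sits in both notches and the wrist shows about 3 N up, so it is seated. I'll release it.

Call:
move_arm(
  motion=[
    [0,0,0,0,2.6],
    [0,0,0,0,3.2],
    [0,0,0,0,4.0],
    [0,0,0,0,4.5],
    [0,0,0,0,4.5],
  ],
)

```text
t: 10.75
tool_pos: [564.7, -83.7, 191.2]
ee_rot: [[0.0, -0.983, 0.186], [0.0, 0.186, 0.983], [-1.0, -0.0, 0.0]]
contact_force: [-0.2, -0.9, 0.4]
finger_gap: 0.507
```

Call:
move_arm(
  motion=[
    [-0.5,0,0,0,4.5],
    [-1.5,0,0,0,4.5],
    [-2.0,0,0,0,4.5],
    [-3.0,0,0,0,4.5],
    [-3.0,0,0,0,4.5],
  ],
)

```text
t: 11.38
tool_pos: [564.7, -83.9, 293.4]
ee_rot: [[0.001, -0.983, 0.186], [0.0, 0.186, 0.983], [-1.0, -0.001, 0.0]]
contact_force: [0.9, 0.4, 0.3]
finger_gap: 0.513
```

Run:
```python
from h import *
cw=r.get_calibration('wrist');w=r.camera('wrist');s=r.camera('side')
st=r.state();p=st['tool_pos'];print(p,st['contact_force'],st['finger_gap'])
cv2.imwrite('pics/s7.png',cv2.resize(s[190:310,220:360],None,fx=4,fy=4,interpolation=cv2.INTER_CUBIC)[:,:,::-1])
cv2.imwrite('pics/w7.png',w[:,:,::-1])
b=blob(w,(220,150,340,330),'red');print(b[0],b[1],onz(cw,b[0],143))
```

```text
[566.49103329 -84.37028955 296.19145959] [ 0.36221315  0.50734214 -0.08006338] 0.5155819697227212
[283.60639361 213.06293706] [  50   44   29   39 1001] [562.73075016 -81.20739661 143.        ]
```

View pics/s7.png

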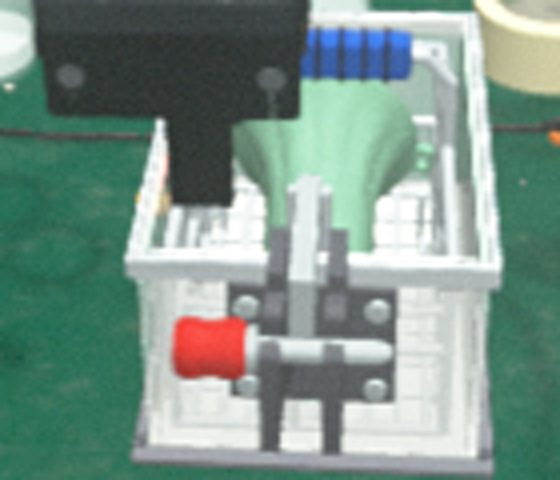

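View pics/w7.png

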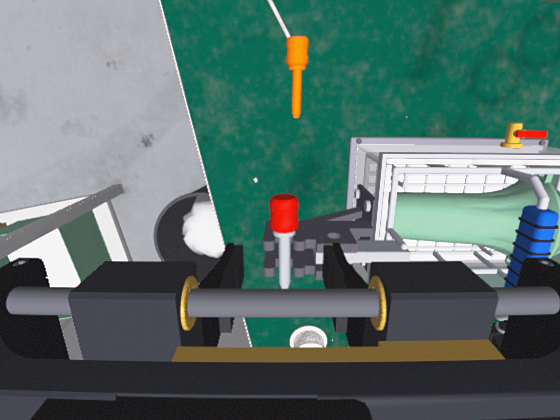

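The pin lies level in both notches by itself: knob at side crop (208,347), collar at the -x cheek (255,347). On to the basket handle.

Call:
move_arm(
  motion=[
    [0,-0.7,4.2,0,5.0],
    [0,-0.8,4.4,0,5.0],
    [0,-0.8,4.4,0,5.0],
    [0,-0.8,4.4,0,5.0],
    [0,-0.3,2.4,0,5.0],
  ],
)

```text
t: 12.1
tool_pos: [635.0, 107.5, 291.0]
ee_rot: [[-0.001, -0.983, 0.183], [0.0, 0.183, 0.983], [-1.0, 0.001, 0.0]]
contact_force: [-0.1, -0.3, -0.3]
finger_gap: 0.576
```

Call:
move_arm(
  motion=[
    [1.5,0,0,0,5.0],
    [1.5,0,0,0,5.0],
    [0,0,0,0,5.0],
    [0,0,0,0,5.0],
    [0,0,0,0,5.0],
  ],
)

```text
t: 12.72
tool_pos: [635.1, 103.9, 262.1]
ee_rot: [[0.001, -0.982, 0.187], [0.0, 0.187, 0.982], [-1.0, -0.001, 0.001]]
contact_force: [0.4, 0.3, -0.5]
finger_gap: 0.576
```

Run:
```python
from h import *
cw=r.get_calibration('wrist');w=r.camera('wrist');st=r.state();p=st['tool_pos'];print(p,st['finger_gap'])
cv2.imwrite('pics/w8.png',w[:,:,::-1])
y=np.array([.187,.982]);x=np.array([.982,-.187]);d=np.array([636.5,105])-p[:2];print('tool y',-d@x,'z',d@y,'down',p[2]-211)
H,S,V=cv2.split(cv2.cvtColor(w,cv2.COLOR_RGB2HSV));m=((H>100)&(H<125)&(S>130)&(V>50)).astype(np.uint8)
m=cv2.morphologyEx(m,cv2.MORPH_CLOSE,np.ones((7,7)));n,l,s,c=cv2.connectedComponentsWithStats(m)
for i in range(1,n):
    if s[i,4]>200: print(s[i],c[i],onz(cw,c[i],168))
```

```text
[635.0830212  104.09591071 262.00907515] 0.5707077165678023
tool y -1.2224084800411101 z 1.152790721339063 down 51.00907515374689
[ 272  169   26  120 2843] [284.54941963 228.86176574] [625.02141197 108.55541241 168.        ]
```

View pics/w8.png

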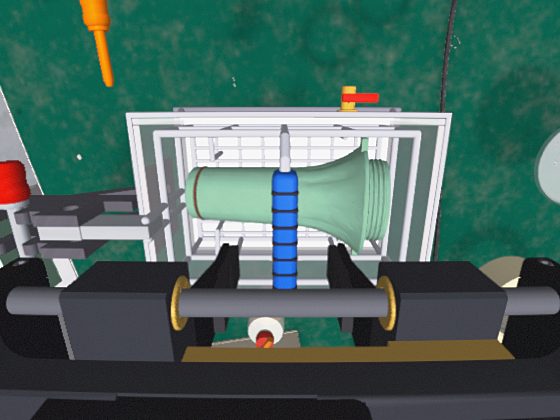

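Handle at (285,230), midway between the fingers (inner edges about 240 and 327). I'll descend and grip.

Call:
move_arm(
  motion=[
    [1.8,-0.1,0.1,0,5.0],
    [1.8,0,0,0,5.0],
    [1.5,0,0,0,5.0],
    [0,0,0,0,5.0],
    [0,0,0,0,3.0],
  ],
  force=50,
)

```text
t: 13.4
tool_pos: [636.2, 105.3, 210.4]
ee_rot: [[0.0, -0.983, 0.186], [-0.0, 0.186, 0.983], [-1.0, -0.0, 0.0]]
contact_force: [-0.6, -0.9, -0.1]
finger_gap: 0.522
```

Run:
```python
from h import *
w=r.camera('wrist');s=r.camera('side');st=r.state();p=st['tool_pos'];print(p,st['finger_gap'],st['contact_force'])
cv2.imwrite('pics/w9.png',w[:,:,::-1]);cv2.imwrite('pics/s9.png',cv2.resize(s[150:310,220:380],None,fx=3.5,fy=3.5)[:,:,::-1])
```

```text
[636.47918416 105.29074264 211.08658565] 0.4474351385773233 [-0.98344152  0.0280752   0.54609074]
```

View pics/s9.png

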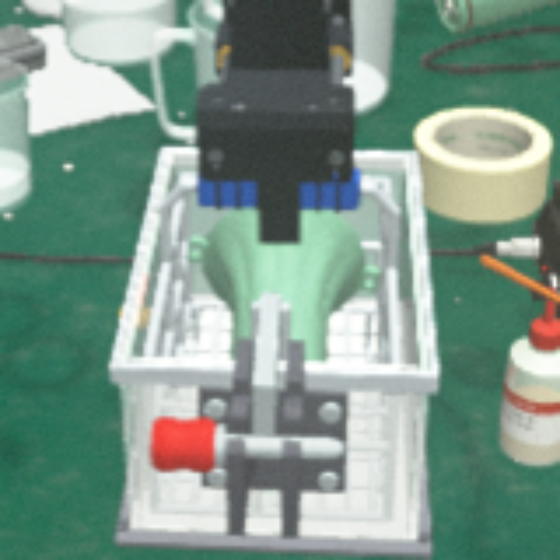

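View pics/w9.png

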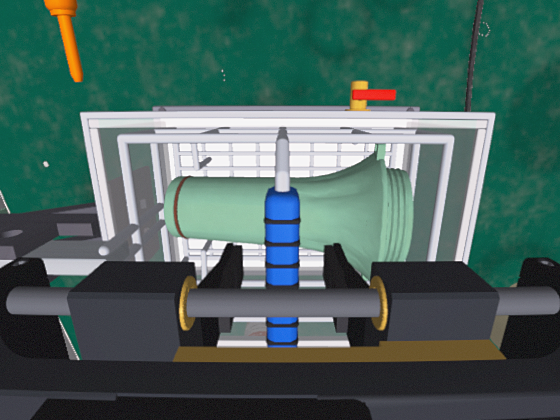

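The finger is centred on the grip (blue visible about 60 px left and right in the side crop), and the handle lies between the jaws in the wrist view. I'll close.

Call:
move_arm(
  motion=[
    [0,0,0,0,1.0],
    [0,0,0,0,1.0],
    [0,0,0,0,1.0],
    [0,0,0,0,1.0],
    [0,0,0,0,1.0],
  ],
  force=50,
)

```text
t: 14.12
tool_pos: [636.0, 104.8, 210.6]
ee_rot: [[0.0, -0.983, 0.186], [-0.0, 0.186, 0.983], [-1.0, -0.0, -0.0]]
contact_force: [-1.6, -1.8, 1.8]
finger_gap: 0.176
```

Call:
move_arm(
  motion=[
    [-0.2,0,0,0,1.0],
    [-0.3,0,0,0,1.0],
    [-0.4,0,0,0,1.0],
    [-0.4,0,0,0,1.0],
    [-0.2,0,0,0,1.0],
  ],
)

```text
t: 14.75
tool_pos: [636.1, 105.3, 225.7]
ee_rot: [[0.001, -0.983, 0.186], [0.0, 0.186, 0.983], [-1.0, -0.0, 0.0]]
contact_force: [-0.9, -0.1, -5.9]
finger_gap: 0.177
```

Wrist load is 5.9 N, so the basket and housing are carried freely. I'll continue the lift.

Call:
move_arm(
  motion=[
    [-0.6,0,0,0,1.0],
    [-0.8,0,0,0,1.0],
    [-0.8,0,0,0,1.0],
    [-0.6,0,0,0,1.0],
    [-0.3,0,0,0,1.0],
  ],
)

```text
t: 15.38
tool_pos: [636.2, 105.3, 257.0]
ee_rot: [[0.001, -0.983, 0.186], [0.0, 0.186, 0.983], [-1.0, -0.001, 0.0]]
contact_force: [-0.3, -0.3, -6.5]
finger_gap: 0.177
```

Run:
```python
from h import *
s=r.camera('side');w=r.camera('wrist');st=r.state();p=st['tool_pos'];print(p,st['finger_gap'],st['contact_force'],st['wrist_torque'])
cv2.imwrite('pics/s10.png',cv2.resize(s[130:310,200:380],None,fx=3.2,fy=3.2)[:,:,::-1]);cv2.imwrite('pics/w10.png',w[:,:,::-1])
```

```text
[636.12851121 105.30414387 256.71016695] 0.17887113271604632 [-0.02669626 -0.13296655 -7.30108155] [ 0.02746771 -0.02269684  0.00454413]
```

View pics/s10.png

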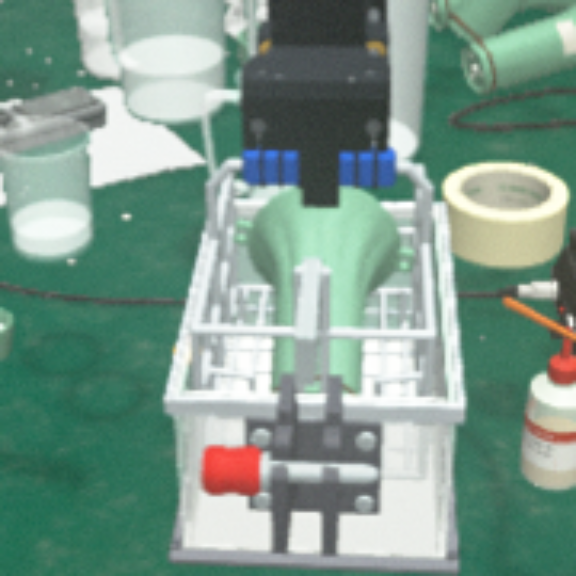

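View pics/w10.png

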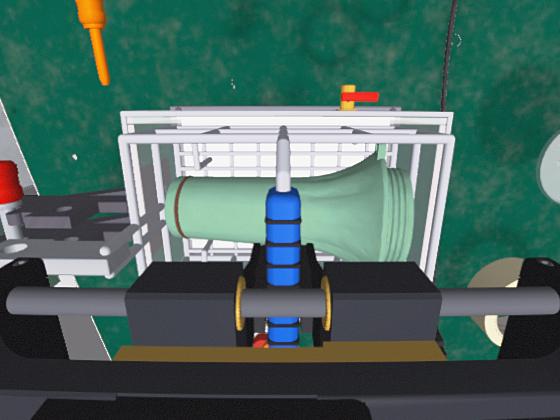

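The basket is rising level and clear of the walls, with the housing in it.

Call:
move_arm(
  motion=[
    [-0.7,0,0,0,1.0],
    [-1.2,0,0,0,1.0],
    [-1.3,0,0,0,1.0],
    [-1.2,0,0,0,1.0],
    [-0.6,0,0,0,1.0],
  ],
)

```text
t: 16.1
tool_pos: [636.4, 105.3, 307.8]
ee_rot: [[0.002, -0.983, 0.186], [0.001, 0.186, 0.983], [-1.0, -0.002, 0.001]]
contact_force: [0.4, -0.3, -6.0]
finger_gap: 0.179
```

Call:
move_arm(
  motion=[
    [-0.7,0,0,0,1.0],
    [-1.2,0,0,0,1.0],
    [-1.3,0,0,0,1.0],
    [-1.2,0,0,0,1.0],
    [-0.6,0,0,0,1.0],
  ],
)

```text
t: 16.73
tool_pos: [636.3, 105.3, 357.6]
ee_rot: [[0.002, -0.983, 0.186], [0.0, 0.186, 0.983], [-1.0, -0.002, 0.001]]
contact_force: [0.4, 0.2, -5.7]
finger_gap: 0.18
```

Call:
move_arm(
  motion=[
    [0,0,0,0,1.0],
    [0,0,0,0,1.0],
    [0,0,0,0,1.0],
    [0,0,0,0,1.0],
    [0,0,0,0,1.0],
  ],
)

```text
t: 17.35
tool_pos: [636.0, 105.3, 356.1]
ee_rot: [[-0.0, -0.983, 0.186], [-0.0, 0.186, 0.983], [-1.0, 0.0, -0.0]]
contact_force: [-0.9, 0.9, -6.4]
finger_gap: 0.173
```

Run:
```python
from h import *
s=r.camera('side');w=r.camera('wrist');t=r.camera('top');st=r.state();p=st['tool_pos'];print(p,st['finger_gap'],st['contact_force'],st['wrist_torque'],np.abs(st['qd']).max())
cv2.imwrite('pics/s11.png',cv2.resize(s[100:310,190:400],None,fx=2.8,fy=2.8)[:,:,::-1]);cv2.imwrite('pics/w11.png',w[:,:,::-1]);cv2.imwrite('pics/t11.png',t[:,:,::-1])
```

```text
[635.99427927 105.30341367 356.26340941] 0.17781341288210806 [-0.22579356 -0.25215991 -5.47432462] [ 0.0559689  -0.04190852  0.0144027 ] 0.0017438008323911267
```

View pics/s11.png

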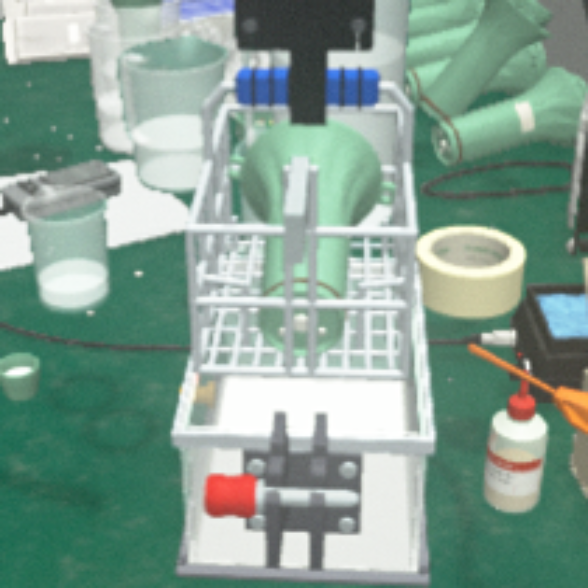

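View pics/w11.png

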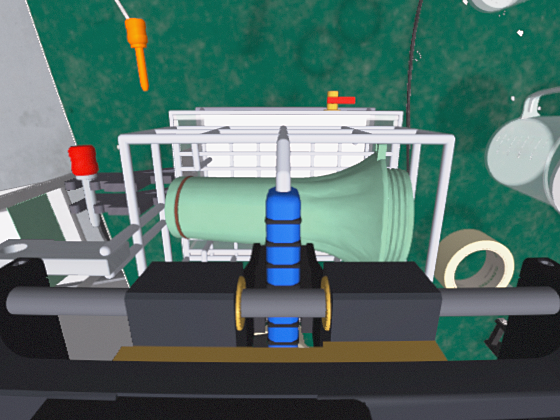

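View pics/t11.png

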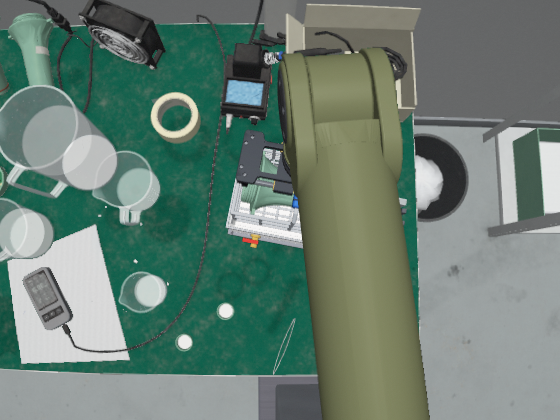

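Run:
```python
from h import *
cs=r.get_calibration('side');c=np.array([636.3,106.5]);x=np.array([.982,-.187]);y=np.array([.187,.982])
for X in(-67,67):
    for Z in(143.6,153.6,163.6):
        p=c+X*x-103*y;q=proj(cs,[*p,Z]);print(X,Z,(q-[190,100])*2.8)
import time
st=r.state();print(st['t'],st['tool_pos'],st['contact_force'])
a=cv2.imread('pics/w10.png')[100:260,110:460].astype(int);b=cv2.imread('pics/w11.png')[100:260,110:460].astype(int)
```

```text
-67 143.6 [193.54867202 390.36075835]
-67 153.6 [192.77681043 377.06765616]
-67 163.6 [191.99453508 363.57827338]
67 143.6 [409.1177521  396.17458807]
67 153.6 [409.93228649 382.72676007]
67 163.6 [410.75606923 369.07707914]
17.5 [635.99427927 105.30341367 356.26340941] [-0.22579356 -0.25215991 -5.47432462]
```

Run:
```python
from h import *
s=r.camera('side');cv2.imwrite('pics/s12.png',cv2.resize(s[120:260,245:350],None,fx=5,fy=4.2,interpolation=cv2.INTER_CUBIC)[:,:,::-1])
cs=r.get_calibration('side');c=np.array([636.3,106.5]);x=np.array([.982,-.187]);y=np.array([.187,.982])
for X in(-45,45):
    p=c+X*x-2*y;print('bail',(proj(cs,[*p,305.6])-[245,120])*[5,4.2])
for X in(-67,67):
    p=c+X*x-103*y;print('bot',(proj(cs,[*p,155.6])-[245,120])*[5,4.2])
print(r.state()['tool_pos'])
```

```text
bail [145.98641124  47.18166413]
bail [402.73376798  48.51620691]
bot [ 68.96641759 477.57839729]
bot [457.31482138 486.01964047]
[635.97063702 105.27100887 356.27433217]
```

View pics/s12.png

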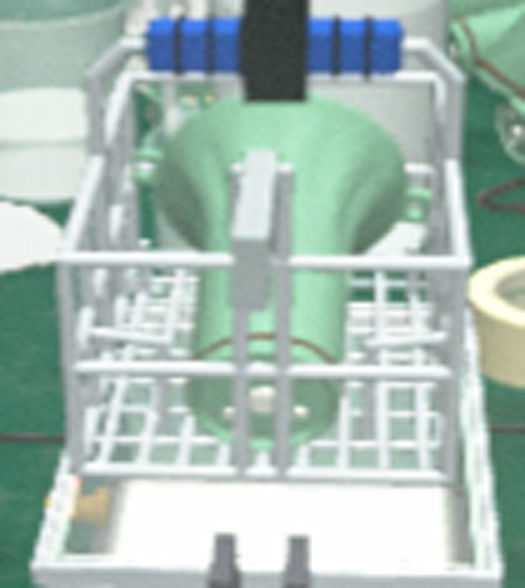

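Side view: the bottom wire's ends are at crop (80,469) and (450,476), a slope within 1–2 px of that projected for a level basket. The wrist views before and after the lift show the basket at the same pixels relative to the gripper. I'll hand it in.

Run:
```python
from plant import r
print(r.sign_off(), r.state()['t'])
```

```text
the job is handed in; nothing more can be done
the job is handed in; nothing more can be done
```

The job is done and handed in at about 17.6 s. The pin lies in the notch, and the basket is held level over the tank with the sensor housing still in it.

- **Pin:** I drew it 63 mm along the tank's -x, lifted it over the posts and lowered it into the open notch. It lies there level by itself, with its collar close to the -x cheek, and still did in the last side view.
- **Basket:** I gripped the blue handle at 50 N and lifted it straight up 146 mm, so the underside is about 33 mm above the rim by the arm's position. The wrist carries 5.5 to 6.5 N and the joints read practically still.
- **Level check:** the basket sits at the same pixels in the wrist view before and after the lift. Side to side, the bottom wire is level to within about 1 mm.
- **One disagreement:** the side camera puts the bottom wire nearest the bracket 3 to 4 mm higher than calculated, while the handle reads only about 1 mm high. That could be calibration error (good to about 2 mm) or at most about 0.03 rad of tilt lengthwise.
- **Bystanders:** I did not go near the flux bottle, the beaker or the filler cap. In the last pictures they appear where they stood at the start, but I did not measure them.

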